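Load the chassis with the modules in mirrored order

ROBOT

A 7-joint arm with a two-finger parallel gripper is mounted at the origin on the work surface. World frame = base frame: x ahead of the robot, y to its left, z up, the work surface at z = 0. Lengths are in m, angles in rad, forces in N, time in s.
With the tool pointing down it reaches from about 0.35 to 0.9 m from the base axis. Payload 19.9 kg.
Tool frame: the origin (TCP) lies at the very end of the fingers, on their centre line; the grasp point (between the pads) lies 19 mm behind it; z points along the fingers, y is the direction in which the jaws open and shut (so a half turn about z gives the same grasp; the last joint's range is limited). The gripper opens to 94 mm and grips with 3 to 60 N. Pads are 16 mm wide; open, the fingers measure 119 mm over their backs; the gripper's body (75 mm by 177 mm) begins 78 mm behind the grasp point.
Start: joints at [-1.24, 0.417, -0.01, 1.614, 0.005, 1.111, -0.053], TCP at [0.227, 0.582, 0.205] pointing down, gripper open.
Joint ranges: [-2.81, 2.81], [-0.39, 2.02], [-1.27, 1.25], [0.06, 2.57], [-1.19, 4.33], [0.19, 2], [-2.82, 2.82]. Speed limits (rad/s): [1.89, 1.89, 2.39, 2.39, 3.01, 3.01, 3.01].

INTERFACE

Orientations are given as a unit quaternion [x, y, z, w].
In Python, from station import manip, eyes gives the robot as it stands.
- The arm moves only by the tool drive_tool, never from a script. Its argument "plan" is a list of rows, each a list of 5 numbers: the finger opening in mm, from 0 to 94, then the shift along the world's x, y, z in mm, then the turn about the world's z in rad. A call has exactly 10 rows; each row shifts and turns the commanded pose from where the row before left it; what a row does not reach is not made up. A row lasts 1/10 s, in which the tool goes at most 50 mm and 8.59 degrees, less where a joint would pass 70% of its speed; a pose out of reach is approached as far as the arm can. A call is refused whole if a number of a shift passes 50 or a number of a turn 0.15, either way. A call with a gripper value outside its range is refused whole. The fingers move at their own pace and stop on an object; the grip force is fixed at half the most. Time passes only in rows, so rows that do not move let the fingers close, or fill a call up. It gives the time, the measured TCP pose, the force and the opening at its end, in the units of the state.
- manip.sense(): the state, without advancing time (a new reading comes with each control period).
- eyes.capture(name): name is "side" or "top"; returns (picture, depth): 480x640x3 uint8, red, green, blue; 480x640 float32, m along the optical axis (not along the pixel's ray), 0 where there is no reading.
- eyes.calibration(name): a dict with "camera_matrix" (3x3 intrinsics, pixels), "dist" ([k1, k2, p1, p2, k3] as OpenCV has them; the pictures are not rectified), "rvec" (rotation vector, rad) and "tvec" (3), from world to camera coordinates, as OpenCV has them. Camera axes: x right, y down, z forward; pixel columns grow to the right and rows downward; lengths in m; the calibration is good to about 2 mm. A picture is of the moment at which its call begins. calibration takes no time and is no camera call.
- manip.close_job(): hands the job in, once; it reports no verdict.
The state is a dict: "t": time; "joint_positions": joint angles; "joint_velocities": joint speeds; "joint_torque": joint torques, N m; "eef_pos": TCP position; "ee_rot": TCP orientation; "wrist_force": force on the tool from outside, world axes, zero at the start; "ft_torque": the same for the moment, N m; "finger_gap": finger opening in m.
Only numpy, scipy, OpenCV 4.12 (cv2) and the standard library are available. Lean on these libraries where they do the work, as an engineer would, in place of code of your own. Each camera call takes 0.05 s, during which the arm holds its last target.

TASK

Move the four plug-in modules from the test stand into the four bays of the empty aluminium chassis in reverse order: seen from the robot, the module that is leftmost on the stand goes into the rightmost bay of the chassis, the second from the left into the second from the right, and so on. Set each one down upright, flat on the floor of its own bay, without letting it drop, and do not disturb the multimeter, the screwdriver and the tape roll on the bench.

Things in the scene. Friction and masses are not known exactly. Their poses are not given: they have to be found in the camera images.
- stand: Test stand, fixed, left or right of the robot's centre line, yawed up to 0.25 rad: black base plate 86 (x) x 262 (y) x 6 mm carrying four grey bays in a row at y = -93, -31, +31, +93 mm, x = 0. Origin: centre of its underside; +y points left as the robot sees it, so the leftmost bay is at y = +93 mm.
- chassis: Aluminium tray 78 (x) x 272 (y) mm, fixed, empty, on the other side from the stand, with its own yaw up to 0.25 rad. Four bays at y = -93, -31, +31, +93 mm, x = 0, each 66 (x) x 56 (y) mm inside; floor 6 mm thick, 6 mm walls with tops 16 mm above the underside; end cheeks 34 mm tall at y = +-134 mm. Origin: centre of its underside; +y points left as the robot sees it.
- transformer: Module on a black foot 50 x 40 x 10 mm with a 2 mm green board; on it a transformer: dark steel core 40 (x) x 22 (y) mm, top at 56 mm, with a copper winding 26 (x) x 38 (y) mm bulging from its y sides at 22 to 46 mm height. 0.4 kg. Origin: centre of the foot's underside; x along its 50 mm side, y along the 40 mm side (as the row runs). Loose. Grip from above across x, high up: 40 mm.
- capacitor: Module on a black foot 50 x 40 x 10 mm with a 2 mm green board; on it an upright round capacitor can, 34 mm in diameter, top at 72 mm, grey sleeve, bare aluminium top with a dark cross. 0.12 kg. Origin: centre of the foot's underside; x along its 50 mm side, y along the 40 mm side (as the row runs). Loose. Grip from above across x, high up: 34 mm.
- relay: Module on a black foot 50 x 40 x 10 mm with a 2 mm green board; on it a relay: a plain white box 28 (x) x 34 (y) mm, top at 62 mm. 0.1 kg. Origin: centre of the foot's underside; x along its 50 mm side, y along the 40 mm side (as the row runs). Loose. Grip from above across x, high up: 28 mm.
- heatsink: Module on a black foot 50 x 40 x 10 mm with a 2 mm green board; on it an aluminium heat sink: five upright fins 44 (x) x 3 mm, 8 mm apart in y, tops at 54 mm. 0.2 kg. Origin: centre of the foot's underside; x along its 50 mm side, y along the 40 mm side (as the row runs). Loose. Grip from above across x, high up: 44 mm, over the fins' ends.
- multimeter: Bystander: a loose hand multimeter lying flat, 80 x 150 x 34 mm, beyond the racks. Origin: centre of its underside; y along its length. Not to be moved.
- screwdriver: Bystander: a loose screwdriver lying on the bench to the left of the racks, about 200 mm long along its x. Not to be moved.
- tape_roll: Bystander: a loose paper tape roll lying flat to the right of the racks, 90 mm across, 19 mm tall. Origin: centre of its underside. Not to be moved.
- bay_transformer: The one of the four alike grey bays on the stand in which the transformer module stands at the start; fixed, it marks that place. Open tray 72 (x) x 62 (y) mm, 66 x 56 mm inside, floor 3 mm thick, walls 3 mm thick, tops 13 mm above its underside. Origin: centre of its underside, 6 mm above the bench; axes as the stand's.
- bay_capacitor: The one of the four alike grey bays on the stand in which the capacitor module stands at the start; fixed, it marks that place. Open tray 72 (x) x 62 (y) mm, 66 x 56 mm inside, floor 3 mm thick, walls 3 mm thick, tops 13 mm above its underside. Origin: centre of its underside, 6 mm above the bench; axes as the stand's.
- bay_relay: The one of the four alike grey bays on the stand in which the relay module stands at the start; fixed, it marks that place. Open tray 72 (x) x 62 (y) mm, 66 x 56 mm inside, floor 3 mm thick, walls 3 mm thick, tops 13 mm above its underside. Origin: centre of its underside, 6 mm above the bench; axes as the stand's.
- bay_heatsink: The one of the four alike grey bays on the stand in which the heatsink module stands at the start; fixed, it marks that place. Open tray 72 (x) x 62 (y) mm, 66 x 56 mm inside, floor 3 mm thick, walls 3 mm thick, tops 13 mm above its underside. Origin: centre of its underside, 6 mm above the bench; axes as the stand's.

How it is judged:
At the end, for the whole second after the job is handed in: Each module stands in the chassis bay that mirrors its bay on the stand (leftmost to rightmost, and so on): within 12 mm of the bay's centre along x and along y, its underside within 3 mm of the bay's floor, tilted less than 0.1 rad, released and at rest (((y of bay_transformer in the frame of stand between -0.108 and -0.078 m and y of transformer in the frame of chassis between 0.081 and 0.105 m) or (y of bay_transformer in the frame of stand between -0.046 and -0.016 m and y of transformer in the frame of chassis between 0.019 and 0.043 m) or (y of bay_transformer in the frame of stand between 0.016 and 0.046 m and y of transformer in the frame of chassis between -0.043 and -0.019 m) or (y of bay_transformer in the frame of stand between 0.078 and 0.108 m and y of transformer in the frame of chassis between -0.105 and -0.081 m)) and x of transformer in the frame of chassis between -0.012 and 0.012 m and z of transformer in the frame of chassis between 0.003 and 0.009 m and angle between each of transformer, capacitor, relay, heatsink's own z axis and vertical below 0.1 rad and linear speed of each of transformer, capacitor, relay, heatsink below 0.02 m/s and angular speed of each of transformer, capacitor, relay, heatsink below 0.2 rad/s and contact force between the fingers and transformer below 0.1 N and ((y of bay_capacitor in the frame of stand between -0.108 and -0.078 m and y of capacitor in the frame of chassis between 0.081 and 0.105 m) or (y of bay_capacitor in the frame of stand between -0.046 and -0.016 m and y of capacitor in the frame of chassis between 0.019 and 0.043 m) or (y of bay_capacitor in the frame of stand between 0.016 and 0.046 m and y of capacitor in the frame of chassis between -0.043 and -0.019 m) or (y of bay_capacitor in the frame of stand between 0.078 and 0.108 m and y of capacitor in the frame of chassis between -0.105 and -0.081 m)) and x of capacitor in the frame of chassis between -0.012 and 0.012 m and z of capacitor in the frame of chassis between 0.003 and 0.009 m and contact force between the fingers and capacitor below 0.1 N and ((y of bay_relay in the frame of stand between -0.108 and -0.078 m and y of relay in the frame of chassis between 0.081 and 0.105 m) or (y of bay_relay in the frame of stand between -0.046 and -0.016 m and y of relay in the frame of chassis between 0.019 and 0.043 m) or (y of bay_relay in the frame of stand between 0.016 and 0.046 m and y of relay in the frame of chassis between -0.043 and -0.019 m) or (y of bay_relay in the frame of stand between 0.078 and 0.108 m and y of relay in the frame of chassis between -0.105 and -0.081 m)) and x of relay in the frame of chassis between -0.012 and 0.012 m and z of relay in the frame of chassis between 0.003 and 0.009 m and contact force between the fingers and relay below 0.1 N and ((y of bay_heatsink in the frame of stand between -0.108 and -0.078 m and y of heatsink in the frame of chassis between 0.081 and 0.105 m) or (y of bay_heatsink in the frame of stand between -0.046 and -0.016 m and y of heatsink in the frame of chassis between 0.019 and 0.043 m) or (y of bay_heatsink in the frame of stand between 0.016 and 0.046 m and y of heatsink in the frame of chassis between -0.043 and -0.019 m) or (y of bay_heatsink in the frame of stand between 0.078 and 0.108 m and y of heatsink in the frame of chassis between -0.105 and -0.081 m)) and x of heatsink in the frame of chassis between -0.012 and 0.012 m and z of heatsink in the frame of chassis between 0.003 and 0.009 m and contact force between the fingers and heatsink below 0.1 N); the robot touches nothing.
It fails at once if a module is dropped (moves faster than 0.6 m/s while the fingers do not touch it, as after a fall of about 18 mm) ((linear speed of transformer above 0.6 m/s and contact force between the fingers and transformer below 0.1 N) or (linear speed of capacitor above 0.6 m/s and contact force between the fingers and capacitor below 0.1 N) or (linear speed of relay above 0.6 m/s and contact force between the fingers and relay below 0.1 N) or (linear speed of heatsink above 0.6 m/s and contact force between the fingers and heatsink below 0.1 N)).
It fails at once if the multimeter, the screwdriver or the tape roll is shifted by more than 20 mm (distance of any of multimeter, screwdriver, tape_roll from where it was at the start of the episode above 0.02 m).
It also fails if it takes over 104 s, if anything falls off the work surface, if the arm or the gripper's body presses on something with over 40 N, if the wrist force passes 120 N, or if a joint passes its speed limit or range.

## Working session

There is one attempt and no reset: what is moved stays moved. The work goes in short steps, Python scripts to look and compute and a tool call to move; the robot and the scene stay as the last step left them, time stands still between calls to the robot, and variables do not carry over. Pictures are saved under pics/ and viewed, and the job is handed in when it is done.

Besides the shell and the picture viewer there is one more tool, called after "Emit:" by a JSON object that holds its "api" and its "payload". drive_tool: Moves the arm, as the interface text tells. Its arguments: {"type":"object","properties":{"plan":{"type":"array","items":{"type":"array","items":{"type":"number"}}}},"required":["plan"]}

```bash
ls; mkdir -p pics; python3 - <<'E'
from station import manip, eyes
import cv2
s=manip.sense(); print({k:s[k] for k in('t','eef_pos','ee_rot','finger_gap','wrist_force')})
import numpy as np
for n in('top','side'):
    p,d=eyes.capture(n); cv2.imwrite(f'pics/{n}0.png',p[:,:,::-1]); np.save(f'pics/{n}0.npy',d)
    c=eyes.calibration(n); print(n,c)
E
```

```text
pics
{'t': 0.0, 'eef_pos': array([0.22692473, 0.58196223, 0.20485873]), 'ee_rot': array([ 1.84806206e-01,  9.82774808e-01, -5.81117185e-04, -7.29483784e-05]), 'finger_gap': 0.09406426173000833, 'wrist_force': array([-0.05412062, -0.43160161, -0.04248217])}
top {'camera_matrix': array([[477.21858853,   0.        , 322.85946935],
       [  0.        , 477.21858853, 237.09390279],
       [  0.        ,   0.        ,   1.        ]]), 'dist': array([-0.00968401,  0.        ,  0.        ,  0.        ,  0.        ]), 'rvec': array([ 2.19067926, -2.1573753 ,  0.08312439]), 'tvec': array([-0.00757946,  0.63200054,  1.04740889])}
side {'camera_matrix': array([[500.05609971,   0.        , 322.07737025],
       [  0.        , 500.05609971, 234.39713752],
       [  0.        ,   0.        ,   1.        ]]), 'dist': array([0.01271968, 0.        , 0.        , 0.        , 0.        ]), 'rvec': array([ 2.00184667, -0.82086263,  0.41942389]), 'tvec': array([-0.474691  ,  0.29917242,  0.84550445])}
```

View pics/top0.png

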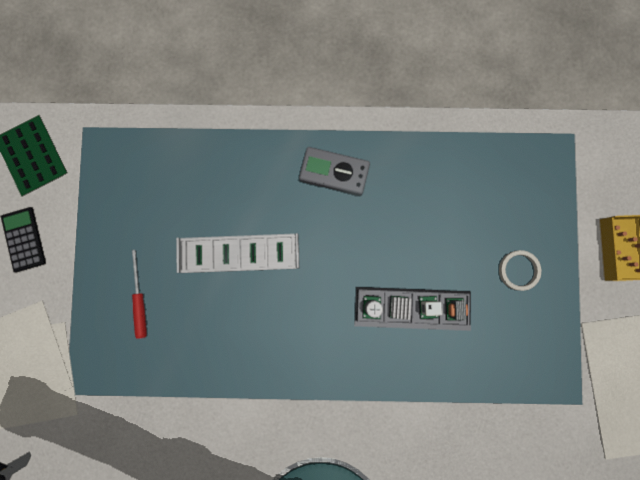

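View pics/side0.png

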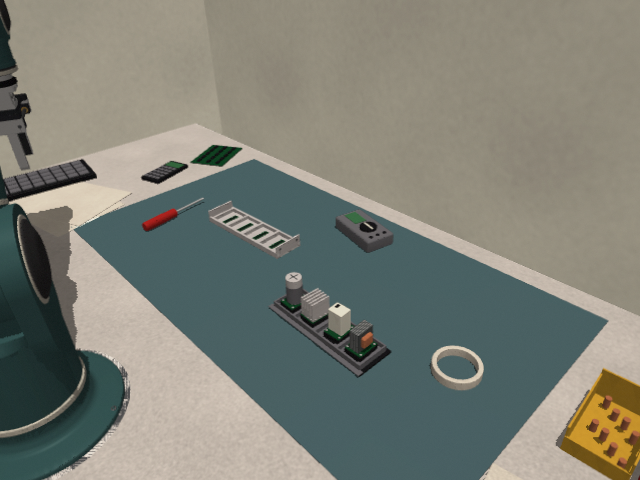

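The top view shows the chassis centred near (238,253) and empty, and the stand near (413,308). The modules from left to right are capacitor (373,308), heatsink (400,308), relay (431,308) and transformer (457,308). Next I measure them from depth.

```bash
cat > h.py <<'E'
import numpy as np, cv2
from station import manip, eyes
def cloud(name,d):
    c=eyes.calibration(name);K=c['camera_matrix'];R=cv2.Rodrigues(c['rvec'])[0]
    v,u=np.mgrid[0:480,0:640]
    p=cv2.undistortPoints(np.stack([u,v],-1).reshape(-1,1,2).astype(float),K,c['dist']).reshape(480,640,2)
    P=np.dstack([p*d[...,None],d])
    W=(P-c['tvec'])@R; W[d==0]=np.nan
    return W
def proj(name,pts):
    c=eyes.calibration(name)
    return cv2.projectPoints(np.array(pts,float),c['rvec'],c['tvec'],c['camera_matrix'],c['dist'])[0].reshape(-1,2)
def rect(xy):
    (cx,cy),(w,h),a=cv2.minAreaRect((xy*1000).astype(np.float32)); return cx,cy,w,h,a
E
python3 - <<'E'
from h import *
d=np.load('pics/top0.npy');W=cloud('top',d)
for (u,v) in [(330,270),(100,150),(560,390),(373,308),(400,308),(431,308),(457,308)]: print((u,v),np.round(W[v,u]*1000))
def box(u0,u1,v0,v1): 
    P=W[v0:v1,u0:u1].reshape(-1,3); return P[np.isfinite(P[:,2])]
C=box(165,310,225,285); print('chassis z',np.percentile(C[:,2],[1,30,50,70,90,99])*1000)
m=C[:,2]>.010
print('walls',rect(C[m][:,:2]), 'floor+', rect(C[C[:,2]>.004][:,:2]))
S=box(345,480,278,340); print('stand z',np.percentile(S[:,2],[1,30,50,70,90,99])*1000)
print('stand',rect(S[S[:,2]>.004][:,:2]),rect(S[(S[:,2]>.004)&(S[:,2]<.016)][:,:2]))
for n,u0,u1,h in [('cap',360,387,.072),('hs',387,414,.054),('rel',416,444,.062),('tr',444,472,.056)]:
    Q=box(u0,u1,290,325); Q=Q[abs(Q[:,2]-.009-h)<.005]; print(n,len(Q),Q.mean(0)*1000,rect(Q[:,:2]))
for z in ('top','side'):
    im=cv2.imread(f'pics/{z}0.png')
    cr=im[215:345,165:485] if z=='top' else im[190:390,195:405]
    cv2.imwrite(f'pics/{z}crop.png',cv2.resize(cr,None,fx=2.5 if z=='top' else 2.9,fy=2.5 if z=='top' else 2.9,interpolation=cv2.INTER_CUBIC))
E
```

```text
(330, 270) [559. -15.   0.]
(100, 150) [833. 531.  -0.]
(560, 390) [ 299. -533.    5.]
(373, 308) [ 479. -106.   85.]
(400, 308) [ 478. -168.   53.]
(431, 308) [ 480. -231.   71.]
(457, 308) [ 481. -287.   67.]
chassis z [-3.03063069  1.57931342  3.86394627  6.65744039 15.40833715 33.35182177]
walls (593.4639282226562, 194.67344665527344, 78.47607421875, 273.1848449707031, 3.009828805923462) floor+ (591.318603515625, 199.81866455078125, 135.68099975585938, 333.0782165527344, 0.922710120677948)
stand z [-2.0736667   2.98394648  6.85880661 14.3998202  60.73409777 82.23745377]
stand (474.8162841796875, -202.6154022216797, 137.2406005859375, 304.8556823730469, 0.8846502900123596) (474.8162841796875, -202.6154022216797, 137.2406005859375, 304.8556823730469, 0.8846502900123596)
cap 199 [ 476.10400751 -107.78017159   81.6950878 ] (475.8211364746094, -107.6791763305664, 31.77537727355957, 31.533721923828125, 89.9847640991211)
hs 193 [ 477.60099855 -169.02325443   63.43532857] (477.8884582519531, -168.8003387451172, 35.633827209472656, 43.64453887939453, 86.31050109863281)
rel 213 [ 478.71478029 -234.91572295   72.04502628] (479.02972412109375, -234.89781188964844, 27.571613311767578, 34.76430130004883, 2.3267107009887695)
tr 205 [ 475.08904857 -293.80243567   65.75786068] (475.6166076660156, -291.6866455078125, 27.319284439086914, 40.80573654174805, 88.22425842285156)
```

View pics/topcrop.png

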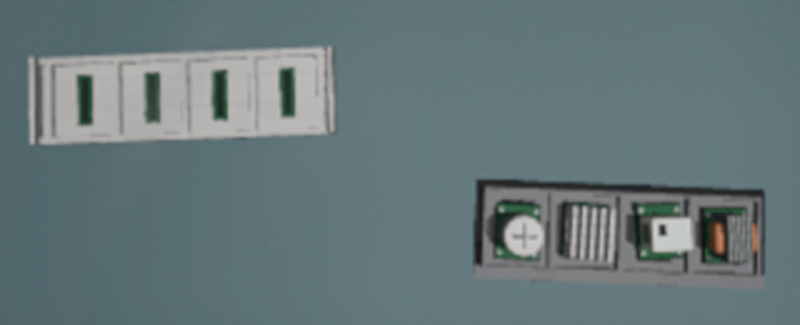

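View pics/sidecrop.png

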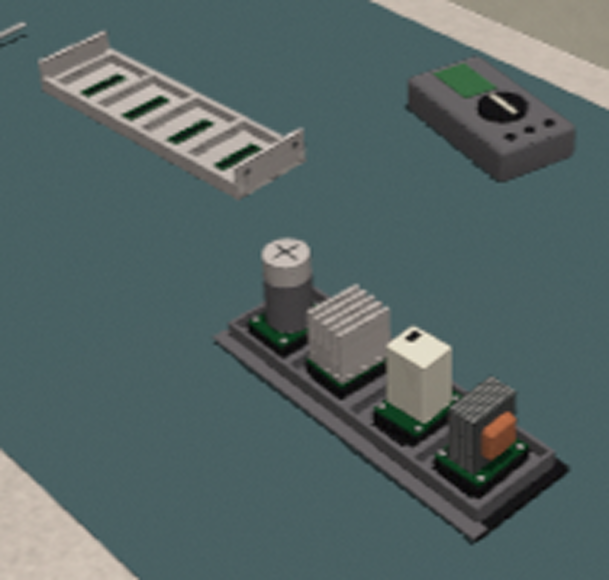

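```bash
python3 - <<'E'
from h import *
im={n:cv2.imread(f'pics/{n}0.png') for n in('top','side')}
for n,bx in (('top',(345,485,275,345)),('side',(260,400,260,385))):
    W=cloud(n,np.load(f'pics/{n}0.npy'))
    u0,u1,v0,v1=bx
    P=W[v0:v1,u0:u1].reshape(-1,3);P=P[np.isfinite(P[:,2])]
    m=(P[:,2]>.012)&(P[:,0]>.4)&(P[:,0]<.56)&(P[:,1]<-.05)&(P[:,1]>-.36)
    print(n,'stand bays',np.round(rect(P[m][:,:2]),1))
    Q=P[m]
    for k,h,s in (('cap',.072,-106),('hs',.054,-168),('rel',.062,-232),('tr',.056,-293)):
        q=Q[(abs(Q[:,1]*1000-s)<24)&(abs(Q[:,2]-h-.009)<.006)]
        print(k,len(q),np.round(np.percentile(q,[2,98],axis=0)*1000), np.round(rect(q[:,:2]),1))
    if n=='side':
        P=W.reshape(-1,3);P=P[np.isfinite(P[:,2])]
        m=(P[:,2]>.010)&(P[:,2]<.04)&(P[:,0]>.5)&(P[:,0]<.66)&(P[:,1]>.04)&(P[:,1]<.36)
        print('chassis side',np.round(rect(P[m][:,:2]),1))
E
```

```text
top stand bays [ 474.8 -204.4  253.1   87.4   88.9]
cap 199 [[ 460. -123.   78.]
 [ 492.  -92.   85.]] [ 475.8 -107.7   31.8   31.5   90. ]
hs 199 [[ 456. -186.   58.]
 [ 498. -151.   67.]] [ 477.9 -168.8   35.6   43.6   86.3]
rel 221 [[ 466. -251.   67.]
 [ 493. -218.   76.]] [ 479.  -234.7   27.6   35.     2.9]
tr 210 [[ 455. -305.   61.]
 [ 494. -283.   70.]] [ 475.6 -291.7   27.3   40.8   88.2]
side stand bays [ 476.4 -200.3  251.1   79.3   88.5]
cap 168 [[ 462. -124.   76.]
 [ 492.  -93.   84.]] [ 477.7 -107.2   36.5   30.6   47.8]
hs 321 [[ 458. -187.   58.]
 [ 501. -150.   66.]] [ 479.4 -167.7   37.8   46.4   85.5]
rel 230 [[ 466. -251.   66.]
 [ 494. -218.   75.]] [ 480.  -234.1   29.4   35.4    3.4]
tr 252 [[ 457. -305.   60.]
 [ 496. -282.   68.]] [ 477.6 -293.4   42.3   22.8    0.9]
chassis side [595.3 195.9  82.1 279.3   3.1]
```

Emit:
{"api": "drive_tool", "payload": {"plan": [[94,12.5,-34.5,0,-0.06],[94,12.5,-34.5,0,-0.06],[94,12.5,-34.5,0,-0.06],[94,12.5,-34.5,0,-0.06],[94,12.5,-34.5,0,-0.06],[94,12.5,-34.5,0,-0.06],[94,12.5,-34.5,0,-0.06],[94,12.5,-34.5,0,-0.06],[94,12.5,-34.5,0,-0.06],[94,12.5,-34.5,0,-0.06]]}}

```text
t: 1.1
eef_pos: [0.3522, 0.2358, 0.2054]
ee_rot: [0.468, 0.884, -0.0, -0.0]
wrist_force: [0.4, 0.7, -0.5]
finger_gap: 0.0941
```

Emit:
{"api": "drive_tool", "payload": {"plan": [[94,12.5,-34.5,0,-0.06],[94,12.5,-34.5,0,-0.06],[94,12.5,-34.5,0,-0.06],[94,12.5,-34.5,0,-0.06],[94,12.5,-34.5,0,-0.06],[94,12.5,-34.5,0,-0.06],[94,12.5,-34.5,0,-0.06],[94,12.5,-34.5,0,-0.06],[94,12.5,-34.5,0,-0.06],[94,12.5,-34.5,0,-0.08]]}}

```text
t: 2.1
eef_pos: [0.4772, -0.1091, 0.2054]
ee_rot: [0.715, 0.699, -0.0, -0.0]
wrist_force: [0.9, 0.2, 0.1]
finger_gap: 0.0943
```

```bash
cat > st.py <<'E'
from h import *
from scipy.spatial.transform import Rotation as R
s=manip.sense(); y=R.from_quat(s['ee_rot']).as_matrix()[:,1]
print(round(s['t'],2),np.round(s['eef_pos']*1000,1),'jaw rad',round(np.arctan2(y[1],y[0]),3),'gap',round(s['finger_gap']*1000,1),'F',np.round(s['wrist_force'],1),'j7',round(s['joint_positions'][6],2))
E
python3 st.py
```

```text
2.1 [ 477.2 -109.1  205.4] jaw rad -0.023 gap 94.3 F [0.9 0.2 0.1] j7 0.29
```

Emit:
{"api": "drive_tool", "payload": {"plan": [[94,0,1.5,-30,0],[94,0,0,-30,0],[94,0,0,-30,0],[94,0,0,-25,0],[94,0,0,-20,0],[94,0,0,-12,0],[94,0,0,-7,0],[94,0,0,0,0],[94,0,0,0,0],[94,0,0,0,0]]}}

```text
t: 3.1
eef_pos: [0.4775, -0.1062, 0.0522]
ee_rot: [0.714, 0.7, 0.0, 0.0]
wrist_force: [-0.0, 0.3, 0.7]
finger_gap: 0.0941
```

```bash
python3 st.py; python3 - <<'E'
from h import *
p,d=eyes.capture('side'); cv2.imwrite('pics/s1.png',cv2.resize(p[190:390,195:405,::-1],None,fx=2.8,fy=2.8))
E
```

```text
3.1 [ 477.5 -106.2   52.2] jaw rad -0.021 gap 94.1 F [-0.   0.3  0.7] j7 0.47
```

View pics/s1.png

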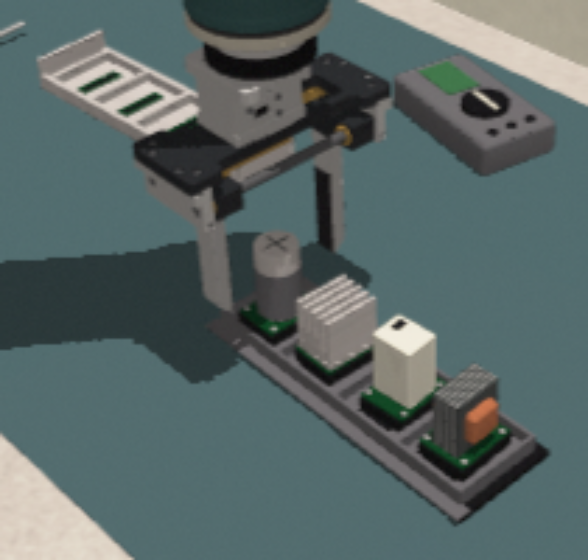

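The fingers straddle the capacitor, whose top is at about (275,245) in the crop. I close now.

Emit:
{"api": "drive_tool", "payload": {"plan": [[60,0,-1,0,0],[50,0,0,0,0],[40,0,0,0,0],[30,0,0,0,0],[25,0,0,0,0],[25,0,0,0,0],[25,0,0,0,0],[25,0,0,0,0],[25,0,0,0,0],[25,0,0,0,0]]}}

```text
t: 4.15
eef_pos: [0.4771, -0.1072, 0.0514]
ee_rot: [0.714, 0.7, -0.0, -0.0]
wrist_force: [0.8, -0.3, -0.8]
finger_gap: 0.0335
```

```bash
python3 st.py
```

```text
4.15 [ 477.1 -107.2   51.4] jaw rad -0.021 gap 33.5 F [ 0.8 -0.3 -0.8] j7 0.47
```

Emit:
{"api": "drive_tool", "payload": {"plan": [[25,0,0,8,0],[25,0,0,20,0],[25,0,0,30,0],[25,0,0,22,0],[25,0,0,10,0],[25,6,10,0,0.01],[25,12,20,0,0.01],[25,12,20,0,0.01],[25,12,20,0,0.01],[25,12,20,0,0.01]]}}

```text
t: 5.15
eef_pos: [0.5318, -0.0152, 0.1408]
ee_rot: [0.696, 0.718, -0.0, -0.0]
wrist_force: [-0.4, 0.1, -1.5]
finger_gap: 0.0337
```

Emit:
{"api": "drive_tool", "payload": {"plan": [[25,12,20,0,0.01],[25,12,20,0,0.01],[25,12,20,0,0.0],[25,12,20,0,0],[25,12,20,0,0],[25,12,16,0,0],[25,6,2.5,0,0],[25,1,0,0,0],[25,0,0,0,0],[25,0,0,0,0]]}}

```text
t: 6.15
eef_pos: [0.6098, 0.1004, 0.1415]
ee_rot: [0.69, 0.724, -0.0, -0.0]
wrist_force: [-0.6, -0.3, -0.9]
finger_gap: 0.0335
```

```bash
python3 st.py; python3 - <<'E'
from h import *
p,d=eyes.capture('side'); cv2.imwrite('pics/s2.png',cv2.resize(p[100:390,150:405,::-1],None,fx=2,fy=2))
E
```

```text
6.15 [609.8 100.4 141.5] jaw rad 0.048 gap 33.5 F [-0.6 -0.3 -0.9] j7 0.08
```

View pics/s2.png

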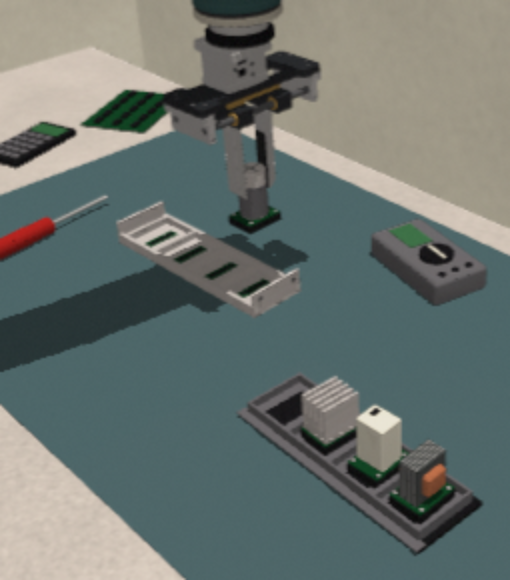

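Emit:
{"api": "drive_tool", "payload": {"plan": [[25,-6,1,-5,0],[25,-5,1,-15,0],[25,0,0,-20,0],[25,0,0,-18,0],[25,0,0,-12,0],[25,0,0,-9,0],[25,0,0,-5,0],[25,0,0,-2,0],[25,0,0,0,0],[25,0,0,0,0]]}}

```text
t: 7.2
eef_pos: [0.5994, 0.1033, 0.0559]
ee_rot: [0.69, 0.724, 0.0, 0.0]
wrist_force: [-0.1, 0.2, -0.8]
finger_gap: 0.0336
```

```bash
python3 st.py; python3 - <<'E'
from h import *
p,d=eyes.capture('side'); cv2.imwrite('pics/s3.png',cv2.resize(p[150:290,180:340,::-1],None,fx=4,fy=4))
E
```

```text
7.2 [599.4 103.3  55.9] jaw rad 0.049 gap 33.6 F [-0.1  0.2 -0.8] j7 0.13
```

View pics/s3.png

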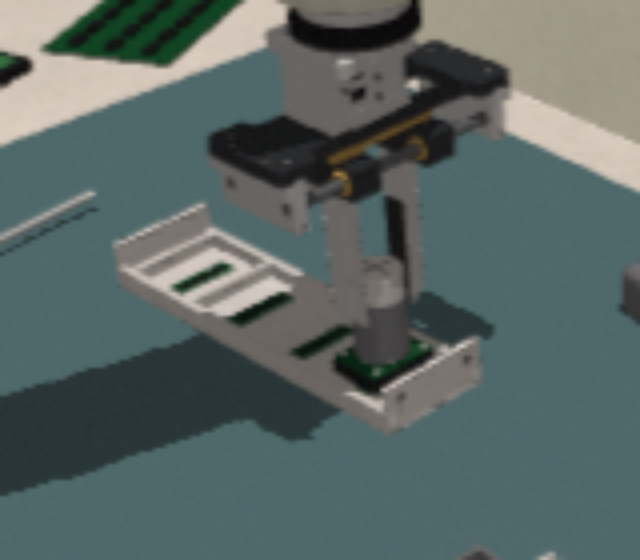

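It sits in the bay with walls clear. I lower the last 7 mm slowly.

Emit:
{"api": "drive_tool", "payload": {"plan": [[25,0,-1,-2,0],[25,0,0,-2,0],[25,0,0,-1,0],[25,0,0,-1,0],[25,0,0,-0.5,0],[25,0,0,-0.5,0],[25,0,0,0,0],[25,0,0,0,0],[25,0,0,0,0],[25,0,0,0,0]]}}

```text
t: 8.25
eef_pos: [0.5991, 0.1023, 0.0485]
ee_rot: [0.69, 0.724, 0.0, 0.0]
wrist_force: [-1.1, -0.2, 0.2]
finger_gap: 0.0329
```

```bash
python3 st.py
```

```text
8.25 [599.1 102.3  48.5] jaw rad 0.049 gap 32.9 F [-1.1 -0.2  0.2] j7 0.13
```

Emit:
{"api": "drive_tool", "payload": {"plan": [[25,0,0,-0.5,0],[36,0,0,0,0],[40,0,0,0,0],[50,0,0,0,0],[60,0,0,0,0],[80,0,0,0,0],[80,0,0,10,0],[80,0,0,25,0],[80,0,0,35,0],[80,0,0,30,0]]}}

```text
t: 9.25
eef_pos: [0.5992, 0.102, 0.1502]
ee_rot: [0.69, 0.724, 0.0, 0.0]
wrist_force: [-0.5, -0.1, -0.5]
finger_gap: 0.0799
```

Emit:
{"api": "drive_tool", "payload": {"plan": [[80,-6,-13,0,-0.015],[80,-12,-28,0,-0.015],[80,-14,-34,0,-0.015],[80,-14,-34,0,-0.015],[80,-14,-34,0,-0.015],[80,-14,-34,0,-0.015],[80,-14,-34,0,-0.015],[80,-14,-34,0,-0.015],[80,-12,-20,0,0],[80,-6,-5,0,0]]}}

```text
t: 10.25
eef_pos: [0.4775, -0.1702, 0.1481]
ee_rot: [0.733, 0.68, -0.0, 0.0]
wrist_force: [-0.6, 0.5, 0.1]
finger_gap: 0.0798
```

```bash
python3 st.py; python3 - <<'E'
from h import *
p,d=eyes.capture('side'); cv2.imwrite('pics/s4.png',cv2.resize(p[150:390,180:405,::-1],None,fx=2.4,fy=2.4))
W=cloud('side',d).reshape(-1,3);W=W[np.isfinite(W[:,2])]
q=W[(abs(W[:,0]-.6)<.03)&(abs(W[:,1]-.102)<.03)&(W[:,2]>.07)]; print(len(q),np.round(q.mean(0)*1000,1),np.round(rect(q[:,:2]),1))
E
```

```text
10.25 [ 477.5 -170.2  148.1] jaw rad -0.075 gap 79.8 F [-0.6  0.5  0.1] j7 0.45
0 [nan nan nan] [0. 0. 0. 0. 0.]<stdin>:4: RuntimeWarning: Mean of empty slice.
  ret = um.true_divide(
```

View pics/s4.png

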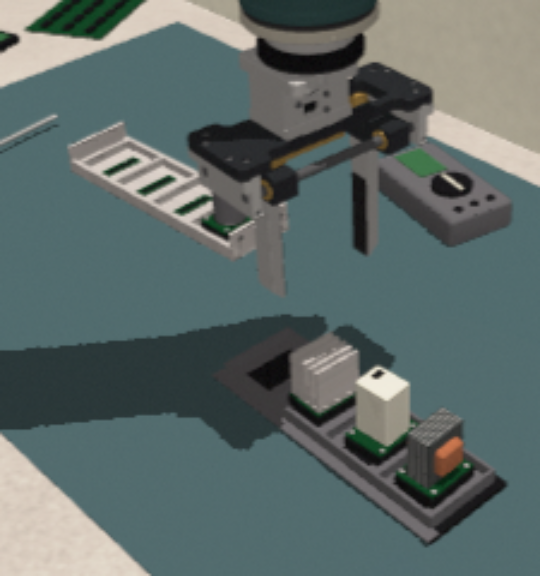

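The capacitor stands in its bay, partly hidden, near (225,215). Next is the heatsink.

Emit:
{"api": "drive_tool", "payload": {"plan": [[80,1,2,-20,0],[80,0,0,-25,0],[80,0,0,-25,0],[80,0,0,-20,0],[80,0,0,-13,0],[80,0,0,-7,0],[80,0,0,-3,0],[80,0,0,0,0],[65,0,0,0,0],[55,0,0,0,0]]}}

```text
t: 11.3
eef_pos: [0.4804, -0.1657, 0.0355]
ee_rot: [0.732, 0.682, 0.0, 0.0]
wrist_force: [-0.6, 0.7, -0.3]
finger_gap: 0.0675
```

Emit:
{"api": "drive_tool", "payload": {"plan": [[45,0,0,0,0],[40,0,0,0,0],[35,0,0,0,0],[35,0,0,0,0],[35,0,0,0,0],[35,0,0,0,0],[35,0,0,0,0],[35,0,0,0,0],[35,0,0,0,0],[35,0,0,0,0]]}}

```text
t: 12.3
eef_pos: [0.4802, -0.1657, 0.035]
ee_rot: [0.732, 0.682, 0.0, 0.0]
wrist_force: [-0.7, 0.5, 5.0]
finger_gap: 0.0437
```

```bash
python3 st.py
```

```text
12.3 [ 480.2 -165.7   35. ] jaw rad -0.071 gap 43.7 F [-0.7  0.5  5. ] j7 0.58
```

Emit:
{"api": "drive_tool", "payload": {"plan": [[35,0,0,8,0],[35,0,0,22,0],[35,0,0,34,0],[35,0,0,30,0],[35,0,4,12,0],[35,4,14,4,0.01],[35,8,24,0,0.02],[35,9,26,0,0.02],[35,9,26,0,0.02],[35,9,26,0,0.02]]}}

```text
t: 13.3
eef_pos: [0.5187, -0.0432, 0.1436]
ee_rot: [0.7, 0.715, -0.001, -0.001]
wrist_force: [0.4, -1.0, -2.8]
finger_gap: 0.0433
```

Emit:
{"api": "drive_tool", "payload": {"plan": [[35,9,26,0,0.02],[35,9,26,0,0.013],[35,9,26,0,0],[35,9,26,0,0],[35,9,26,0,0],[35,9,26,0,0],[35,9,26,0,0],[35,8,18,0,0],[35,4,8,0,0],[35,0,0,0,0]]}}

```text
t: 14.3
eef_pos: [0.5934, 0.1636, 0.1436]
ee_rot: [0.688, 0.726, -0.001, -0.0]
wrist_force: [-0.3, -0.7, -2.3]
finger_gap: 0.0438
```

```bash
python3 st.py; python3 - <<'E'
from h import *
p,d=eyes.capture('side'); cv2.imwrite('pics/s5.png',cv2.resize(p[100:390,150:405,::-1],None,fx=2,fy=2))
E
```

```text
14.3 [593.4 163.6 143.6] jaw rad 0.054 gap 43.8 F [-0.3 -0.7 -2.3] j7 -0.02
```

View pics/s5.png

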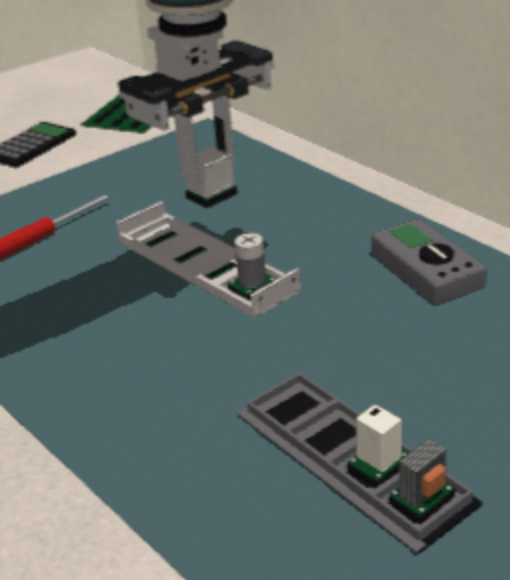

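The capacitor is upright in the rightmost bay, and the heatsink is held level. I lower it now.

Emit:
{"api": "drive_tool", "payload": {"plan": [[35,1,1,-10,0],[35,1,1.5,-22,0],[35,0,0,-25,0],[35,0,0,-20,0],[35,0,0,-12,0],[35,0,0,-8,0],[35,0,0,-4,0],[35,0,0,-2,0],[35,0,0,0,0],[35,0,0,0,0]]}}

```text
t: 15.35
eef_pos: [0.5964, 0.1649, 0.0425]
ee_rot: [0.688, 0.725, 0.0, 0.0]
wrist_force: [0.1, -0.5, -2.0]
finger_gap: 0.0435
```

```bash
python3 st.py; python3 - <<'E'
from h import *
p,d=eyes.capture('side'); cv2.imwrite('pics/s6.png',cv2.resize(p[150:290,180:340,::-1],None,fx=4,fy=4))
E
```

```text
15.35 [596.4 164.9  42.5] jaw rad 0.052 gap 43.5 F [ 0.1 -0.5 -2. ] j7 0.03
```

View pics/s6.png

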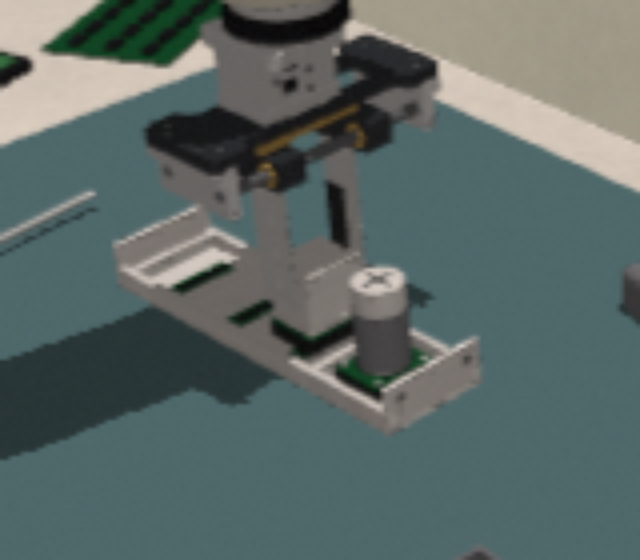

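Emit:
{"api": "drive_tool", "payload": {"plan": [[35,0,1.5,-3,0],[35,0,0,-2,0],[35,0,0,-2,0],[35,0,0,-1,0],[35,0,0,-1,0],[35,0,0,-0.5,0],[35,0,0,-0.5,0],[35,0,0,0,0],[35,0,0,0,0],[35,0,0,0,0]]}}

```text
t: 16.4
eef_pos: [0.5961, 0.1662, 0.0321]
ee_rot: [0.689, 0.725, 0.0, -0.0]
wrist_force: [-3.2, -0.9, 3.6]
finger_gap: 0.0435
```

```bash
python3 st.py
```

```text
16.4 [596.1 166.2  32.1] jaw rad 0.052 gap 43.5 F [-3.2 -0.9  3.6] j7 0.04
```

Floor contact shows (Fz +3.6 N against −2 N before). I release and go to the relay.

Emit:
{"api": "drive_tool", "payload": {"plan": [[44,0,0,0,0],[48,0,0,0,0],[55,0,0,0,0],[65,0,0,0,0],[80,0,0,0,0],[80,0,0,4,0],[80,0,0,15,0],[80,0,0,35,0],[80,0,0,40,0],[80,0,0,24,0]]}}

```text
t: 17.4
eef_pos: [0.597, 0.1662, 0.154]
ee_rot: [0.689, 0.725, 0.001, 0.001]
wrist_force: [0.2, -0.6, -0.3]
finger_gap: 0.0801
```

Emit:
{"api": "drive_tool", "payload": {"plan": [[80,-5,-18,0,0],[80,-12,-42,0,0],[80,-13,-45,0,0],[80,-13,-45,0,0],[80,-13,-45,0,0],[80,-13,-45,0,0],[80,-13,-45,0,0],[80,-13,-45,0,0],[80,-13,-42,0,0],[80,-8,-28,0,0]]}}

```text
t: 18.4
eef_pos: [0.4779, -0.237, 0.1504]
ee_rot: [0.69, 0.724, -0.0, 0.0]
wrist_force: [1.5, 1.2, 0.7]
finger_gap: 0.0804
```

```bash
python3 st.py; python3 - <<'E'
from h import *
p,d=eyes.capture('side'); cv2.imwrite('pics/s7.png',cv2.resize(p[150:390,180:405,::-1],None,fx=2.4,fy=2.4))
E
```

```text
18.4 [ 477.9 -237.   150.4] jaw rad 0.049 gap 80.4 F [1.5 1.2 0.7] j7 0.71
```

View pics/s7.png

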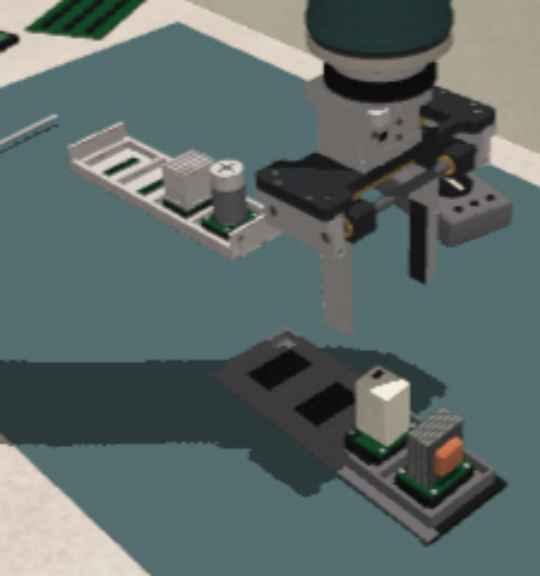

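Emit:
{"api": "drive_tool", "payload": {"plan": [[80,-1,-0.5,-20,0],[80,0,0,-25,0],[80,0,0,-25,0],[80,0,0,-20,0],[80,0,0,-13,0],[80,0,0,-7,0],[80,0,0,-2,0],[80,0,0,0,0],[65,0,0,0,0],[55,0,0,0,0]]}}

```text
t: 19.45
eef_pos: [0.4794, -0.2343, 0.0385]
ee_rot: [0.688, 0.725, 0.0, 0.0]
wrist_force: [0.2, -0.3, 0.2]
finger_gap: 0.0674
```

Emit:
{"api": "drive_tool", "payload": {"plan": [[45,0,0,0,0],[35,0,0,0,0],[25,0,0,0,0],[20,0,0,0,0],[20,0,0,0,0],[20,0,0,0,0],[20,0,0,0,0],[20,0,0,0,0],[20,0,0,0,0],[20,0,0,0,0]]}}

```text
t: 20.45
eef_pos: [0.4791, -0.2342, 0.038]
ee_rot: [0.688, 0.725, -0.0, 0.0]
wrist_force: [0.9, 0.0, 1.0]
finger_gap: 0.0278
```

```bash
python3 st.py
```

```text
20.45 [ 479.1 -234.2   38. ] jaw rad 0.052 gap 27.8 F [0.9 0.  1. ] j7 0.82
```

Emit:
{"api": "drive_tool", "payload": {"plan": [[20,0,0,8,0],[20,0,0,22,0],[20,0,0,34,0],[20,0,0,28,0],[20,1,4,10,0],[20,3.5,16,3,0],[20,7,28,0,0],[20,8,32,0,0],[20,8,32,0,0],[20,8,32,0,0]]}}

```text
t: 21.45
eef_pos: [0.5143, -0.0886, 0.1427]
ee_rot: [0.688, 0.725, -0.0, -0.0]
wrist_force: [0.7, -0.2, -0.2]
finger_gap: 0.0281
```

Emit:
{"api": "drive_tool", "payload": {"plan": [[20,8,32,0,0],[20,8,32,0,0],[20,8,32,0,0],[20,8,32,0,0],[20,8,32,0,0],[20,8,32,0,0],[20,8,32,0,0],[20,8,32,0,0],[20,7,25,0,0],[20,5,18,0,0]]}}

```text
t: 22.45
eef_pos: [0.5902, 0.2109, 0.1424]
ee_rot: [0.688, 0.726, -0.0, -0.0]
wrist_force: [-0.7, 0.4, -1.0]
finger_gap: 0.0277
```

Emit:
{"api": "drive_tool", "payload": {"plan": [[20,2,12,0,0],[20,0,5,0,0],[20,0,0,-4,0],[20,0,0,-10,0],[20,0,0,-15,0],[20,0,0,-15,0],[20,0,0,-8,0],[20,0,0,-3,0],[20,0,0,0,0],[20,0,0,0,0]]}}

```text
t: 23.45
eef_pos: [0.5928, 0.2258, 0.0883]
ee_rot: [0.688, 0.725, 0.0, 0.0]
wrist_force: [-0.1, -0.0, -0.6]
finger_gap: 0.0279
```

```bash
python3 st.py; python3 - <<'E'
from h import *
p,d=eyes.capture('side'); cv2.imwrite('pics/s8.png',cv2.resize(p[150:290,180:340,::-1],None,fx=4,fy=4))
E
```

```text
23.45 [592.8 225.8  88.3] jaw rad 0.052 gap 27.9 F [-0.1 -0.  -0.6] j7 -0.09
```

View pics/s8.png

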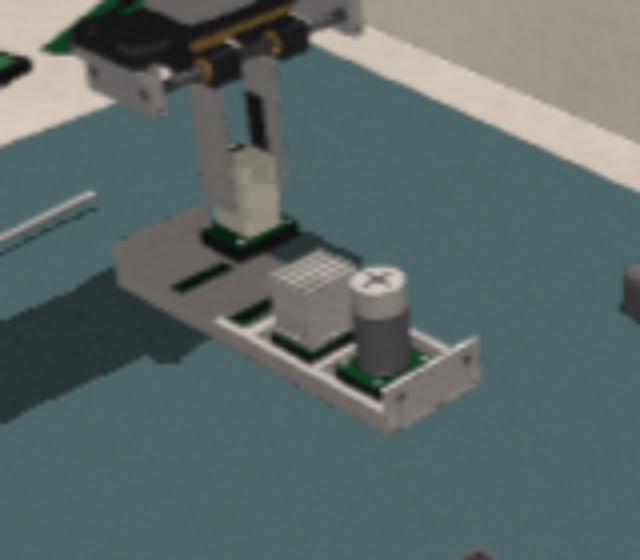

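The heatsink and capacitor sit flat, and the relay is held upright above its bay. It has 53 mm still to go to z = 35.

Emit:
{"api": "drive_tool", "payload": {"plan": [[20,0,0,-6,0],[20,0,0,-12,0],[20,0,0,-12,0],[20,0,0,-8,0],[20,0,0,-6,0],[20,0,0,-3,0],[20,0,0,-2,0],[20,0,0,-2,0],[20,0,0,0,0],[20,0,0,0,0]]}}

```text
t: 24.5
eef_pos: [0.5927, 0.2258, 0.0372]
ee_rot: [0.688, 0.725, 0.0, 0.0]
wrist_force: [0.2, -0.7, -0.5]
finger_gap: 0.0279
```

```bash
python3 st.py
```

```text
24.5 [592.7 225.8  37.2] jaw rad 0.052 gap 27.9 F [ 0.2 -0.7 -0.5] j7 -0.06
```

Emit:
{"api": "drive_tool", "payload": {"plan": [[20,0,0,-0.8,0],[20,0,0,-0.8,0],[20,0,0,-0.4,0],[20,0,0,-0.4,0],[20,0,0,-0.4,0],[20,0,0,0,0],[20,0,0,0,0],[20,0,0,0,0],[20,0,0,0,0],[20,0,0,0,0]]}}

```text
t: 25.5
eef_pos: [0.5926, 0.2258, 0.035]
ee_rot: [0.688, 0.725, 0.0, -0.0]
wrist_force: [-6.0, -2.0, 14.0]
finger_gap: 0.028
```

```bash
python3 st.py
```

```text
25.5 [592.6 225.8  35. ] jaw rad 0.052 gap 28.0 F [-6. -2. 14.] j7 -0.06
```

Contact with the floor. I ease off 0.4 mm, release, and go to the transformer.

Emit:
{"api": "drive_tool", "payload": {"plan": [[20,0,0,0.4,0],[28,0,0,0,0],[32,0,0,0,0],[45,0,0,0,0],[60,0,0,0,0],[80,0,0,2,0],[80,0,0,15,0],[80,0,0,35,0],[80,0,0,40,0],[80,0,0,24,0]]}}

```text
t: 26.5
eef_pos: [0.5935, 0.2257, 0.1546]
ee_rot: [0.689, 0.725, 0.001, 0.001]
wrist_force: [-0.9, 0.1, -0.7]
finger_gap: 0.0795
```

Emit:
{"api": "drive_tool", "payload": {"plan": [[80,-5,-20,0,0],[80,-10,-40,0,-0.01],[80,-10,-45,0,-0.01],[80,-10,-45,0,-0.01],[80,-10,-45,0,-0.01],[80,-10,-45,0,-0.01],[80,-10,-45,0,0],[80,-10,-45,0,0],[80,-10,-45,0,0],[80,-10,-45,0,0]]}}

```text
t: 27.5
eef_pos: [0.4971, -0.196, 0.1518]
ee_rot: [0.706, 0.708, 0.001, 0.0]
wrist_force: [0.1, 0.4, -0.1]
finger_gap: 0.0801
```

Emit:
{"api": "drive_tool", "payload": {"plan": [[80,-10,-40,0,0],[80,-8,-35,0,0],[80,-3,-18,0,0],[80,0,-6,0,0],[80,0,0,0,0],[80,0,0,0,0],[80,0,0,-10,0],[80,0,0,-20,0],[80,0,0,-10,0],[80,0,0,0,0]]}}

```text
t: 28.5
eef_pos: [0.476, -0.2922, 0.109]
ee_rot: [0.706, 0.708, -0.001, -0.001]
wrist_force: [0.5, 0.0, 0.0]
finger_gap: 0.0798
```

```bash
python3 st.py; python3 - <<'E'
from h import *
p,d=eyes.capture('side'); cv2.imwrite('pics/s9.png',cv2.resize(p[150:390,180:405,::-1],None,fx=2.4,fy=2.4))
W=cloud('side',d).reshape(-1,3);W=W[np.isfinite(W[:,2])]
q=W[(abs(W[:,0]-.477)<.03)&(abs(W[:,1]+.293)<.03)&(abs(W[:,2]-.065)<.004)]; print(len(q),np.round(np.percentile(q,[2,98],axis=0)*1000,1),np.round(rect(q[:,:2]),1))
E
```

```text
28.5 [ 476.  -292.2  109. ] jaw rad 0.003 gap 79.8 F [0.5 0.  0. ] j7 0.82
235 [[ 457.3 -304.5   61.1]
 [ 496.9 -282.4   68.2]] [ 477.4 -292.6   25.2   41.6   87.4]
```

View pics/s9.png

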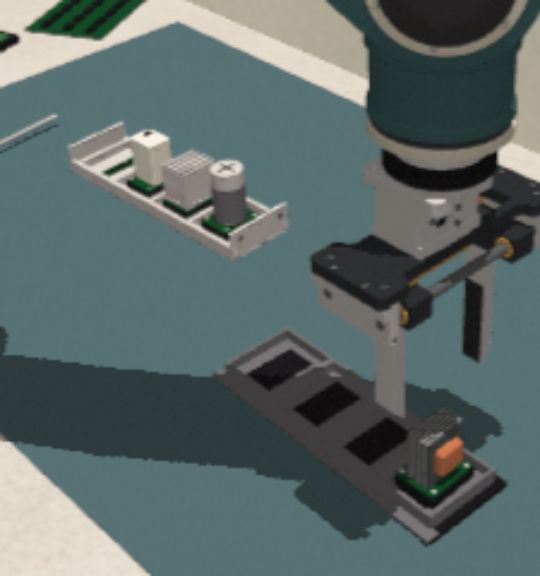

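The three placed modules stand level in their bays. The transformer's core centre measures (477, −293).

Emit:
{"api": "drive_tool", "payload": {"plan": [[80,0.5,-1,-15,0],[80,0,0,-20,0],[80,0,0,-18,0],[80,0,0,-11,0],[80,0,0,-6,0],[80,0,0,-2,0],[80,0,0,0,0],[70,0,0,0,0],[60,0,0,0,0],[50,0,0,0,0]]}}

```text
t: 29.55
eef_pos: [0.4773, -0.2943, 0.0389]
ee_rot: [0.706, 0.708, 0.0, 0.0]
wrist_force: [-0.7, -0.0, -0.1]
finger_gap: 0.0596
```

Emit:
{"api": "drive_tool", "payload": {"plan": [[42,0,0,0,0],[36,0,0,0,0],[30,0,0,0,0],[30,0,0,0,0],[30,0,0,0,0],[30,0,0,0,0],[30,0,0,0,0],[30,0,0,0,0],[30,0,0,0,0],[30,0,0,0,0]]}}

```text
t: 30.55
eef_pos: [0.4772, -0.2943, 0.0386]
ee_rot: [0.706, 0.708, 0.0, 0.0]
wrist_force: [1.3, 0.4, 3.9]
finger_gap: 0.0399
```

```bash
python3 st.py
```

```text
30.55 [ 477.2 -294.3   38.6] jaw rad 0.002 gap 39.9 F [1.3 0.4 3.9] j7 0.89
```

Emit:
{"api": "drive_tool", "payload": {"plan": [[30,0,0,6,0],[30,0,0,18,0],[30,0,0,30,0],[30,0,0,30,0],[30,0,3,16,0],[30,3,14,5,0],[30,5,26,0,0.01],[30,6,32,0,0.01],[30,6,32,0,0.01],[30,6,32,0,0.01]]}}

```text
t: 31.55
eef_pos: [0.5025, -0.1536, 0.1431]
ee_rot: [0.692, 0.722, -0.0, -0.001]
wrist_force: [0.4, -0.5, -2.6]
finger_gap: 0.04
```

```bash
python3 st.py
```

```text
31.55 [ 502.5 -153.6  143.1] jaw rad 0.042 gap 40.0 F [ 0.4 -0.5 -2.6] j7 0.54
```

Emit:
{"api": "drive_tool", "payload": {"plan": [[30,6,32,0,0.01],[30,6,32,0,0],[30,6,32,0,0],[30,6,32,0,0],[30,6,32,0,0],[30,6,32,0,0],[30,6,32,0,0],[30,6,32,0,0],[30,6,32,0,0],[30,6,32,0,0]]}}

```text
t: 32.55
eef_pos: [0.5624, 0.1662, 0.143]
ee_rot: [0.688, 0.725, -0.001, -0.0]
wrist_force: [-0.0, 0.2, -2.5]
finger_gap: 0.0398
```

Emit:
{"api": "drive_tool", "payload": {"plan": [[30,6,32,0,0],[30,6,32,0,0],[30,6,28,0,0],[30,5,20,0,0],[30,3,9,0,0],[30,0,1,0,0],[30,0,0,0,0],[30,0,0,0,0],[30,0,0,0,0],[30,0,0,0,0]]}}

```text
t: 33.55
eef_pos: [0.5891, 0.2862, 0.1437]
ee_rot: [0.689, 0.725, 0.0, -0.0]
wrist_force: [0.3, -0.8, -2.6]
finger_gap: 0.0398
```

```bash
python3 st.py; python3 - <<'E'
from h import *
p,d=eyes.capture('side'); cv2.imwrite('pics/s10.png',cv2.resize(p[100:300,150:350,::-1],None,fx=3,fy=3))
E
```

```text
33.55 [589.1 286.2 143.7] jaw rad 0.051 gap 39.8 F [ 0.3 -0.8 -2.6] j7 -0.2
```

View pics/s10.png

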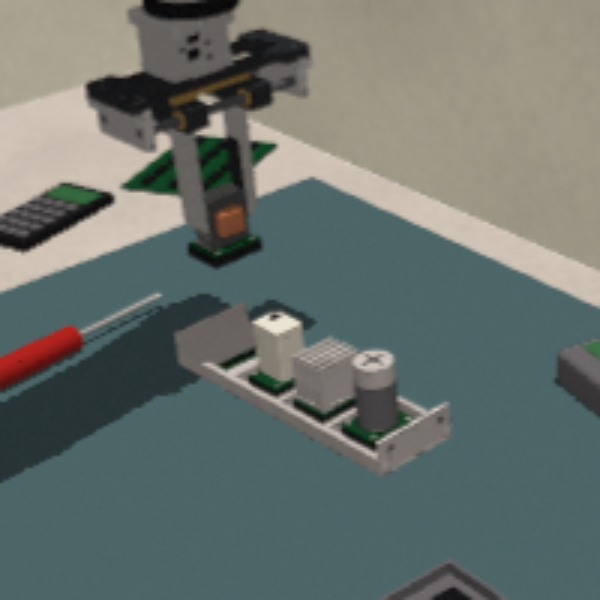

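Held upright above the leftmost bay. It has 108 mm to go to z ≈ 35.6.

Emit:
{"api": "drive_tool", "payload": {"plan": [[30,0,0.8,-8,0],[30,0,0,-20,0],[30,0,0,-25,0],[30,0,0,-22,0],[30,0,0,-13,0],[30,0,0,-8,0],[30,0,0,-5,0],[30,0,0,-3,0],[30,0,0,0,0],[30,0,0,0,0]]}}

```text
t: 34.6
eef_pos: [0.5894, 0.2877, 0.0401]
ee_rot: [0.688, 0.725, 0.0, 0.0]
wrist_force: [-0.5, -0.1, -3.3]
finger_gap: 0.0401
```

```bash
python3 st.py
```

```text
34.6 [589.4 287.7  40.1] jaw rad 0.052 gap 40.1 F [-0.5 -0.1 -3.3] j7 -0.16
```

Emit:
{"api": "drive_tool", "payload": {"plan": [[30,0,-0.5,-1,0],[30,0,0,-1,0],[30,0,0,-1,0],[30,0,0,-0.5,0],[30,0,0,-0.5,0],[30,0,0,-0.3,0],[30,0,0,0,0],[30,0,0,0,0],[30,0,0,0,0],[30,0,0,0,0]]}}

```text
t: 35.6
eef_pos: [0.5891, 0.2871, 0.0357]
ee_rot: [0.688, 0.725, 0.0, -0.0]
wrist_force: [-3.6, -2.1, 5.4]
finger_gap: 0.04
```

```bash
python3 st.py; python3 - <<'E'
from h import *
p,d=eyes.capture('side'); cv2.imwrite('pics/s11.png',cv2.resize(p[150:290,180:340,::-1],None,fx=4,fy=4))
E
```

```text
35.6 [589.1 287.1  35.7] jaw rad 0.052 gap 40.0 F [-3.6 -2.1  5.4] j7 -0.15
```

View pics/s11.png

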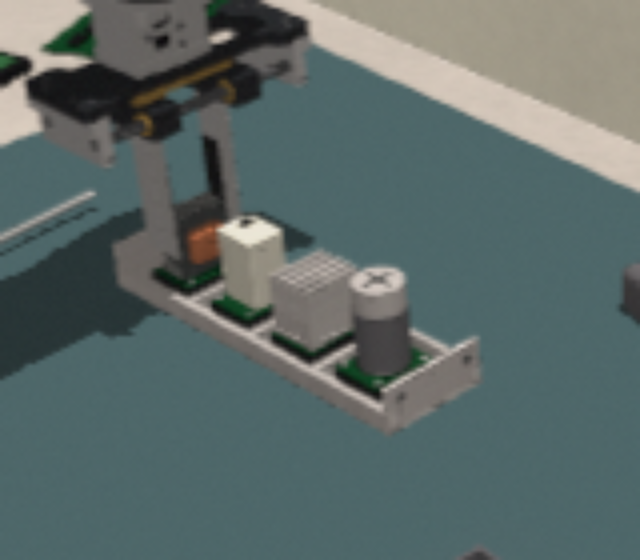

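Seated with floor contact (+5.4 N). I release, rise, and move clear toward the middle.

Emit:
{"api": "drive_tool", "payload": {"plan": [[40,0,0,0,0],[44,0,0,0,0],[52,0,0,0,0],[65,0,0,0,0],[80,0,0,0,0],[80,0,0,4,0],[80,0,0,15,0],[80,0,0,35,0],[80,0,0,45,0],[80,0,0,45,0]]}}

```text
t: 36.65
eef_pos: [0.5889, 0.2868, 0.182]
ee_rot: [0.689, 0.725, 0.0, 0.0]
wrist_force: [0.7, 0.6, 0.1]
finger_gap: 0.0801
```

Emit:
{"api": "drive_tool", "payload": {"plan": [[80,-10,-15,15,0],[80,-20,-35,10,0],[80,-25,-40,0,0],[80,-25,-40,0,0],[80,-25,-40,0,0],[80,-25,-40,0,0],[80,-20,-35,0,0],[80,-10,-15,0,0],[80,0,0,0,0],[80,0,0,0,0]]}}

```text
t: 37.65
eef_pos: [0.4296, 0.0277, 0.205]
ee_rot: [0.688, 0.725, 0.001, 0.0]
wrist_force: [-0.3, -0.1, 0.8]
finger_gap: 0.08
```

```bash
python3 st.py; python3 - <<'E'
from h import *
th=.0525;c=np.array([.5943,.1952]);Rm=np.array([[np.cos(th),-np.sin(th)],[np.sin(th),np.cos(th)]])
for n in('top','side'):
    p,d=eyes.capture(n); im=cv2.cvtColor(p,cv2.COLOR_RGB2BGR)
    cr=im[130:320,120:400] if n=='top' else im[150:290,180:340]
    cv2.imwrite(f'pics/end_{n}.png',cv2.resize(cr,None,fx=2.8 if n=='top' else 4,fy=2.8 if n=='top' else 4))
    W=cloud(n,d).reshape(-1,3);W=W[np.isfinite(W[:,2])]
    L=(W[:,:2]-c)@Rm*1000; z=W[:,2]*1000
    for k,y,h in(('tr',93,56),('rel',31,62),('hs',-31,54),('cap',-93,72)):
        m=(abs(L[:,1]-y)<26)&(abs(L[:,0])<30)&(abs(z-6-h)<6); q=L[m]
        if len(q): lo,hi=np.percentile(q,[2,98],axis=0); print(n,k,len(q),'off',np.round((lo+hi)/2-[0,y],1),'size',np.round(hi-lo),'z',round(np.median(z[m]),1),'exp',6+h)
E
```

```text
37.65 [429.6  27.7 205. ] jaw rad 0.052 gap 80.0 F [-0.3 -0.1  0.8] j7 -0.03
top tr 199 off [-3.6 -1.6] size [39. 22.] z 62.1 exp 62
top rel 208 off [-2.9 -1.5] size [27. 33.] z 68.1 exp 68
top hs 190 off [-2.6 -1.6] size [42. 35.] z 59.9 exp 60
top cap 194 off [-2.9 -1.8] size [30. 31.] z 78.2 exp 78
side tr 101 off [-2.6 -2.2] size [39. 25.] z 62.2 exp 62
side rel 101 off [-1.6 -3.5] size [28. 32.] z 68.5 exp 68
side hs 166 off [-1.  -0.7] size [44. 37.] z 59.7 exp 60
side cap 106 off [-2.1 -0.9] size [30. 32.] z 78.2 exp 78
```

View pics/end_top.png

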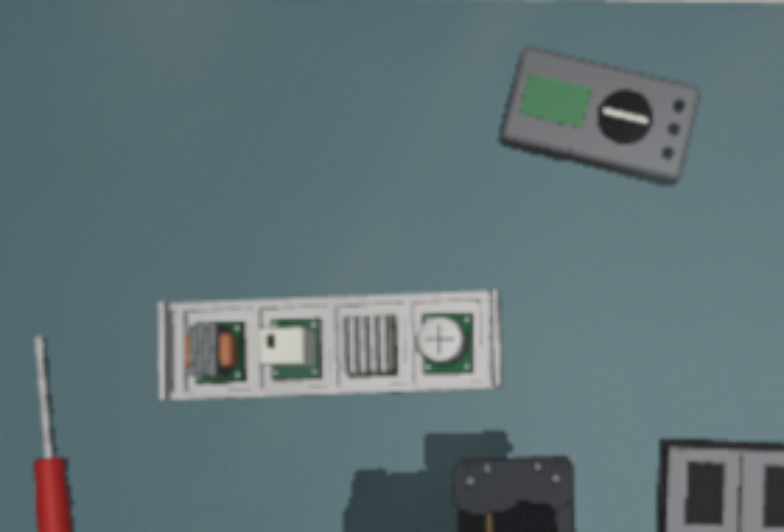

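View pics/end_side.png

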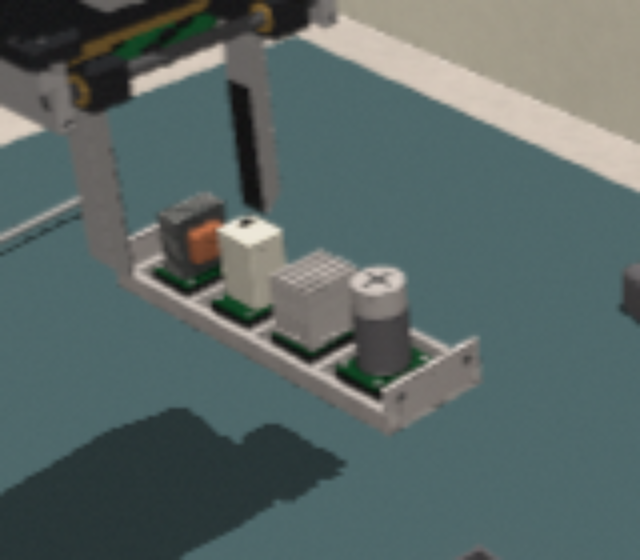

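All four stand in order (transformer, relay, heatsink, capacitor from the left). Top heights are within 0.5 mm of nominal and offsets are under 4 mm.

```bash
python3 -c "
from station import manip
print(manip.close_job())"
```

```text
the job is handed in; nothing more can be done
None
```

All four modules are in the chassis in reverse order, and I handed the job in at about 37.8 s of the 104 s allowed; the hand-in reports no verdict. From the left, the chassis now holds the transformer, relay, heatsink and capacitor. I lowered each module slowly to floor level before opening the fingers; the force reading confirmed contact for all but the capacitor. For the capacitor, the height was right but the force had barely changed.

**Position:** in the last look with both cameras, every module was within about 4 mm of its bay centre along x and y (12 mm allowed). The module tops were within 0.5 mm of the expected height, so all are seated flat. The top view reads about 1 to 1.6 mm further towards −x than the side view for every module. That is within the calibration error.

**Upright and clear:** the modules looked upright in both views, and the gripper was well clear with no force on it.

**Bystanders:** I did not measure how far these moved. The multimeter and the visible part of the screwdriver looked unmoved. The tape roll was outside the final picture crops, but the arm never went near it.

No check failed.

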